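Find the shaft flat and hold the collar on it

TASK

Grip the end of the drive's upright shaft between the fingers and turn it until you feel its flat between them, with the flat facing the opening in the low guard round the shaft. Then take the collar that has the set screw from its wooden block, slip it over the shaft with the screw pointing straight out over the flat, and hold it up there with the screw at about the middle of the flat's length. Finish while still holding it so I can tighten the screw, and do not move the other things on the bench.

Things in the scene. Friction and masses are not known exactly. Their poses are not given: they have to be found in the camera images.
- drive: fixed drive unit: round white housing, 140 mm diameter, 70 mm high; origin at the centre of its underside, z up along the shaft axis. On its flat top stands a low aluminium guard ring (radius 58 mm, 20 mm high) with one opening about 60 mm wide on the unit's own +x side; the shaft stands in the middle.
- shaft_end (a point): centre of the top end face of the upright steel shaft, 155 mm above the bench. The shaft is 24 mm in diameter, stands 85 mm out of the housing and turns both ways about its upright axis against light friction (0.05 N m), staying where left. Its top 40 mm has one flat (D-shaped there); 2 mm chamfer at the top edge.
- flat: the flat on the shaft: face 16 mm wide, 40 mm long (from the shaft's end down); turns with the shaft. Origin mid-face, 8 mm from the axis, 20 mm below the shaft's end; x points out of the face, z up. Fingers closing square on the flat measure 20 mm, 21.5 mm if 0.2 rad off, 24 mm well away from it; squeezing does not turn it. Starts 0.5 to 1.45 rad anticlockwise (from above) of the guard's opening.
- block: fixed wooden rest block, 60 x 60 x 30 mm, origin at the centre of its underside; the collar starts lying flat on its top
- collar: loose aluminium shaft collar, a plain ring: outer diameter 50 mm, bore 27 mm, 24 mm high, about 0.15 kg; origin at the centre of its underside, z up along the bore, x towards its set screw, which sticks out of the ring's side at half height. Grip it across the outside, square to the screw.
- screw_head (a point): outer end of the collar's steel set screw (10 mm diameter), 34.5 mm from the bore axis along the collar's x, 12 mm above the collar's underside
- spacer: bystander: plain loose ring without screw, 50 mm diameter, bore 27 mm, 12 mm high, lying on the bench; origin at the centre of its underside
- hex_key: bystander: loose L-shaped hex key, 70 mm long, lying on the bench, origin in mid length
- tweezers: bystander: loose steel tweezers, 125 mm long, lying on the bench, origin in mid length
- bottle_brush: bystander: loose bottle brush, 310 mm long, lying on the bench, handle to its -x, origin below mid stem
- reagent_bottle: bystander: loose amber bottle, 60 mm diameter, 130 mm high, origin under its centre
- beaker: bystander: loose glass beaker, 72 mm diameter, 90 mm high, origin under its centre
- tube_rack: bystander: loose white tube rack with capped tubes, 104 x 60 x 72 mm, origin under its centre

How it is judged:
By the outcome, as a careful person would: the job done as asked, in the order asked, and still so for the second after the job is handed in, while the arm keeps its last pose, push and grip.
It also fails if it takes over 48 s, if anything falls off the work surface, if the arm or the gripper's body presses on something with over 40 N, if the wrist force passes 120 N, or if a joint passes its speed limit or range.

ROBOT

A 6-joint arm with a two-finger parallel gripper is mounted at the origin on the work surface. World frame = base frame: x ahead of the robot, y to its left, z up, the work surface at z = 0. Lengths are in m, angles in rad, forces in N, time in s.
With the tool pointing down it reaches from about 0.325 to 0.775 m from the base axis. Payload 5.5 kg.
Tool frame: the origin (TCP) lies on the centre line of the jaws, within the pads' length; the fingertips stand 22 mm ahead of it and the grasp point (between the pads) lies 3 mm ahead of it (manip.finger_overhang is the distance from the TCP to the fingertips, in m); z points along the fingers, y is the line along which they close (so a half turn about z gives the same grasp; the last joint's range is limited). The gripper opens to 88 mm and grips with 3 to 60 N. Pads are 20 mm wide; open, the fingers measure 115 mm over their backs; the gripper's body (75 mm by 178 mm) begins 61 mm behind the grasp point.
Start: joints at [1.181, 0.091, 1.231, -0, 1.82, -0.057], TCP at [0.196, 0.567, 0.245] pointing down, gripper open.
Joint ranges: [-2.87, 2.87], [-0.86, 2.18], [0.17, 2.46], [-1.51, 4.65], [0.06, 2.69], [-2.65, 2.65]. Speed limits (rad/s): [2.57, 2.57, 3.01, 3.14, 3.14, 3.14].

INTERFACE

Orientations are given as a unit quaternion [w, x, y, z].
In Python, from workcell import readout, get_image, camera_info, manip gives the robot as it stands.
- The arm moves only by the tool drive_tool, never from a script. Its argument "motion" is one flat list of numbers, 5 for each row, row after row: the shift along the tool's x, y, z normalised to -1 to 1, where 1 is 0.3 m, then the turn about the tool's z normalised to -1 to 1, where 1 is 180 degrees, then the opening in per cent of the stroke, from 0 (shut) to 100 (fully open). In form: [tx, ty, tz, spin, hand, tx, ty, tz, spin, hand, ...]. A call has exactly 10 rows; each row shifts and turns the commanded pose from where the row before left it, along the tool's axes as they then stand; what a row does not reach is not made up. A row lasts 1/8 s, in which the tool goes at most 62.5 mm and 10.7 degrees, less where a joint would pass 70% of its speed; a pose out of reach is approached as far as the arm can. A call with a number of a shift or a turn outside -1 to 1 is refused whole. A call with a gripper value outside its range is refused whole. The fingers move at their own pace and stop on an object; the grip force is fixed at half the most. Time passes only in rows, so rows that do not move let the fingers close, or fill a call up. It gives the time, the measured TCP pose, the force, the opening and the grip force at its end, in the units of the state.
- readout.observe(): the state, without advancing time (a new reading comes with each control period).
- get_image(name): name is "side" or "top" or "wrist"; returns (picture, depth): 384x512x3 uint8, red, green, blue; 384x512 float32, m along the optical axis (not along the pixel's ray), 0 where there is no reading.
- camera_info(name): a dict with "K" (3x3 intrinsics, pixels), "dist" ([k1, k2, p1, p2, k3] as OpenCV has them; the pictures are not rectified), "pose" (4x4, takes a point from camera to world coordinates). Camera axes: x right, y up, looking along -z (the intrinsics and any distortion apply to the point x, -y, -z); pixel columns grow to the right and rows downward; lengths in m; the calibration is good to about 2 mm. A picture is of the moment at which its call begins: read the wrist's pose just before it. camera_info takes no time and is no camera call; for the wrist camera it gives the pose at the moment of the call.
- manip.hand_in(): hands the job in; it is judged then, once.
The state is a dict: "time": time; "joint_pos": joint angles; "qd": joint speeds; "tau": joint torques, N m; "eef_pos": TCP position; "tool_rot": TCP orientation; "force": force on the tool from outside, world axes, zero at the start; "wrist_torque": the same for the moment, N m; "gripper_width": finger opening in m; "gripper_force": force on a finger pad.
Only numpy, scipy, OpenCV 4.12 (cv2) and the standard library are available. Lean on these libraries where they do the work, as an engineer would, in place of code of your own. Each camera call takes 0.05 s, during which the arm holds its last target. There are 200 camera calls.

## Working session

There is one attempt and no reset: what is moved stays moved. The work goes in short steps, Python scripts to look and compute and a tool call to move; the robot and the scene stay as the last step left them, time stands still between calls to the robot, and variables do not carry over. Pictures are saved under pics/ and viewed, at most 10 in all, crops included, and the job is handed in when it is done.

Besides the shell and the picture viewer there is one more tool, called after "Call:" as name(argument=value, ...) on one line, values as JSON. drive_tool: Moves the arm, as the interface text tells. Its arguments: {"type":"object","properties":{"motion":{"type":"array"}},"required":["motion"]}

```bash
mkdir -p pics
cat > h.py <<'E'
import numpy as np, cv2
from workcell import readout, get_image, camera_info, manip
def shot(n,f):
    ci=camera_info(n); im,d=get_image(n); cv2.imwrite(f'pics/{f}.png',im[:,:,::-1]); np.savez(f'pics/{f}.npz',d=d,**{k:np.array(v) for k,v in ci.items()}); return im,d,ci
def load(f): 
    z=np.load(f'pics/{f}.npz'); return z
def ray(z,u,v):
    p=cv2.undistortPoints(np.array([[[u,v]]],float),z['K'],z['dist'])[0,0]
    d=np.array([p[0],-p[1],-1.]); P=z['pose']; return P[:3,3],P[:3,:3]@d
def atz(z,u,v,h):
    o,d=ray(z,u,v); return o+d*(h-o[2])/d[2]
def tri(a,b):
    (o1,d1),(o2,d2)=a,b
    s=np.linalg.lstsq(np.c_[d1,-d2],o2-o1,rcond=None)[0]
    p,q=o1+s[0]*d1,o2+s[1]*d2; return (p+q)/2,np.linalg.norm(p-q)
def proj(z,p):
    P=z['pose']; c=P[:3,:3].T@(np.asarray(p)-P[:3,3]); c=c*[1,-1,-1]
    return cv2.projectPoints(c[None],np.zeros(3),np.zeros(3),z['K'],z['dist'])[0].ravel()
E
python3 - <<'E'
from h import *
a=shot('top','t0')[0];b=shot('side','s0')[0]
cv2.imwrite('pics/t0b.png',cv2.resize(a[:,:,::-1],(800,600),interpolation=cv2.INTER_CUBIC));cv2.imwrite('pics/s0b.png',cv2.resize(b[:,:,::-1],(800,600),interpolation=cv2.INTER_CUBIC))
print(readout.observe())
E
```

```text
{'time': 0.1, 'joint_pos': array([ 1.18129477e+00,  9.18007349e-02,  1.23178783e+00, -1.87113021e-05,
        1.81980567e+00, -5.66827492e-02]), 'qd': array([-2.13144373e-04, -1.44129645e-03, -2.39331522e-03,  2.25365720e-04,
       -7.96657172e-05,  2.79868804e-04]), 'tau': array([ 2.71851379e-03, -4.47860813e+01, -4.07565951e+01,  7.00495904e-02,
        2.85207876e-02, -1.13975589e-04]), 'eef_pos': array([0.19593277, 0.56685714, 0.24359702]), 'tool_rot': array([-1.90451106e-04,  1.65644630e-01,  9.86185097e-01, -8.80469408e-04]), 'force': array([-0.4702646 , -0.00175153, -0.15259195]), 'wrist_torque': array([ 0.04777249, -0.02310728, -0.0284473 ]), 'gripper_force': 0.0, 'gripper_width': 0.08798377352402495}
```

View pics/t0b.png

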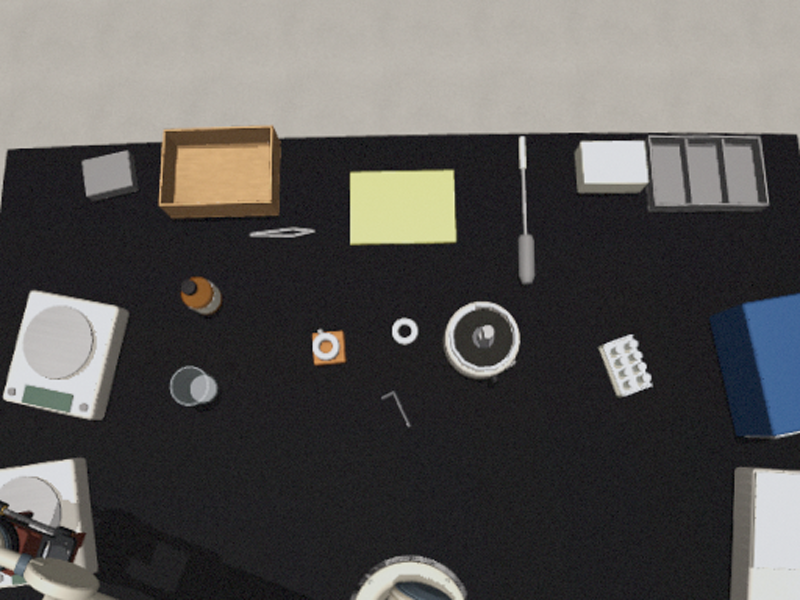

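View pics/s0b.png

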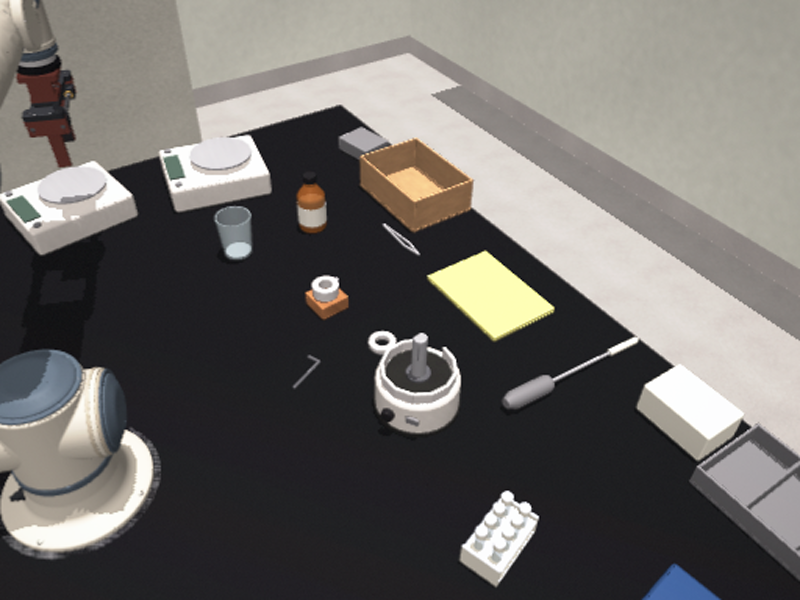

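The top view shows the collar on its block at about (326,345), with the screw at (320,332). The shaft tip is at about (487,330) and the robot base at the bottom. In the side view the shaft top is at (421,337), the collar at (325,285), and the guard gap appears to be on the far side, near (425,345). Next I'll triangulate and enlarge.

Run:
```python
from h import *
t,s=load('t0'),load('s0'); k=.64
for n,a,b in [('shaft',(487,330),(421,337)),('collar top',(326,345),(325,285))]:
    p,e=tri(ray(t,a[0]*k,a[1]*k),ray(s,b[0]*k,b[1]*k)); print(n,p.round(4),e.round(4))
im=cv2.imread('pics/t0.png'); si=cv2.imread('pics/s0.png')
r=lambda i,u,v,w,h:cv2.resize(i[v:v+h,u:u+w],(400,300),interpolation=cv2.INTER_CUBIC)
cv2.imwrite('pics/c0.png',np.vstack([np.hstack([r(im,268,184,80,60),r(im,178,190,60,45)]),np.hstack([r(si,228,204,80,60),r(si,178,166,60,45)])]))
```

```text
shaft [ 0.5176 -0.1452  0.1542] 0.0004
collar top [0.5082 0.1447 0.0525] 0.0022
```

View pics/c0.png

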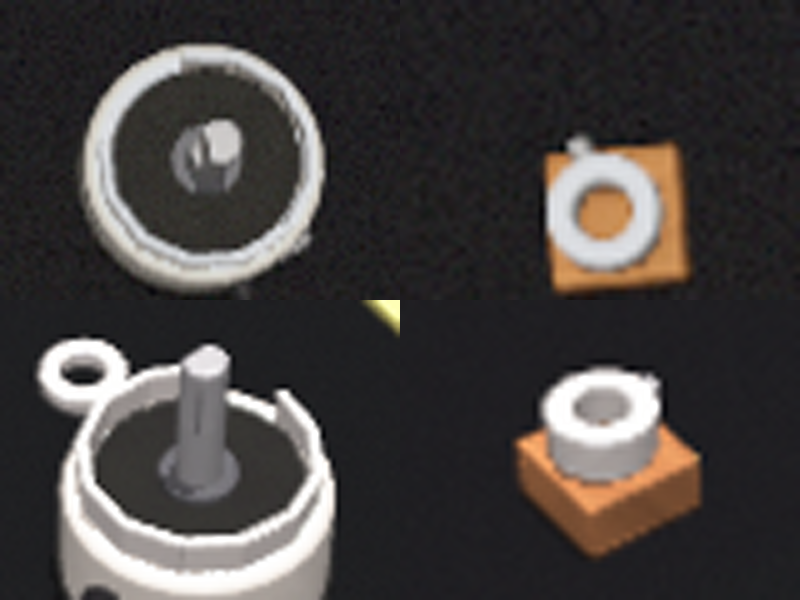

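The crop shows the guard opening towards the upper right, with one end at (180,60) in the top-left panel. The flat faces roughly left (+y), and the collar's screw points up and slightly left. Next I'll work out the wrist camera geometry and write a move planner.

```bash
cat >> h.py <<'E'
from scipy.spatial.transform import Rotation as R
def toolR(q): return R.from_quat(np.r_[q[1:],q[0]]).as_matrix()
def state():
    s=readout.observe(); M=toolR(s['tool_rot']); psi=np.degrees(np.arctan2(M[1,1],M[0,1]))
    print('t',round(s['time'],2),'tcp',s['eef_pos'].round(4),'psi',psi.round(2),'w',round(s['gripper_width'],5),'F',s['force'].round(1),'T',s['wrist_torque'].round(2),'q',s['joint_pos'].round(2)); return s,M,psi
def go(p,psi=None):
    """total shift (tool axes, norm) if no spin; spin norm"""
    s,M,ps=state(); d=M.T@(np.asarray(p)-s['eef_pos'])/0.3
    sp=0 if psi is None else -((psi-ps+180)%360-180)/180
    print('shift',d.round(4),'spin',round(sp,4))
    return d,sp
E
python3 - <<'E'
from h import *
s,M,ps=state(); P=camera_info('wrist')['pose']; print((M.T@(P[:3,3]-s['eef_pos'])).round(4)); print((M.T@P[:3,:3]).round(3)); print(camera_info('wrist')['K'])
go([.44,-.145,.34],70.9)
go([.44,.145,.34],70.9)
E
```

```text
t 0.1 tcp [0.1959 0.5669 0.2436] psi 70.93 w 0.08798 F [-0.5 -0.  -0.2] T [ 0.05 -0.02 -0.03] q [ 1.18  0.09  1.23 -0.    1.82 -0.06]
[ 7.660e-02  1.000e-04 -1.406e-01]
[[ 0.     0.96   0.281]
 [ 1.    -0.     0.   ]
 [ 0.     0.281 -0.96 ]]
[[287.00619751   0.         257.79248015]
 [  0.         287.00619751 190.17232373]
 [  0.           0.           1.        ]]
t 0.1 tcp [0.1959 0.5669 0.2436] psi 70.93 w 0.08798 F [-0.5 -0.  -0.2] T [ 0.05 -0.02 -0.03] q [ 1.18  0.09  1.23 -0.    1.82 -0.06]
shift [-1.5441 -1.9774 -0.3179] spin 0.0002
t 0.1 tcp [0.1959 0.5669 0.2436] psi 70.93 w 0.08798 F [-0.5 -0.  -0.2] T [ 0.05 -0.02 -0.03] q [ 1.18  0.09  1.23 -0.    1.82 -0.06]
shift [-1.2283 -1.0638 -0.3195] spin 0.0002
```

Call:
drive_tool(motion=[-0.143,-0.098,0,0,100,-0.143,-0.098,0,0,100,-0.143,-0.098,0,0,100,-0.143,-0.098,0,0,100,-0.143,-0.098,0,0,100,-0.143,-0.098,0,0,100,-0.143,-0.098,0,0,100,-0.143,-0.098,0,0,100,-0.143,-0.098,0,0,100,-0.143,-0.098,0,0,100])

```text
time: 1.35
eef_pos: [0.5061, 0.1475, 0.2443]
tool_rot: [-0.0, 0.166, 0.986, -0.0]
force: [0.5, 0.3, -0.2]
gripper_width: 0.0876
gripper_force: 0.0
```

Run:
```python
from h import *
state(); im=shot('wrist','w1')[0]; P=camera_info('wrist')['pose']
cv2.imwrite('pics/w1b.png',cv2.resize(im[:,:,::-1],(800,600),interpolation=cv2.INTER_CUBIC))
go([.5176,-.1452,.30],-20)
```

```text
t 1.35 tcp [0.5061 0.1475 0.2443] psi 70.93 w 0.08763 F [ 0.5  0.3 -0.2] T [-0.03 -0.04 -0.01] q [ 0.22 -0.1   1.43  0.    1.82 -1.02]
t 1.4 tcp [0.5087 0.1427 0.2434] psi 70.66 w 0.08818 F [-0.8 -4.5 -1.2] T [-0.1   0.03 -0.05] q [ 0.21 -0.1   1.42 -0.    1.82 -1.02]
shift [-0.346  -0.8964 -0.1848] spin 0.5037
```

View pics/w1b.png

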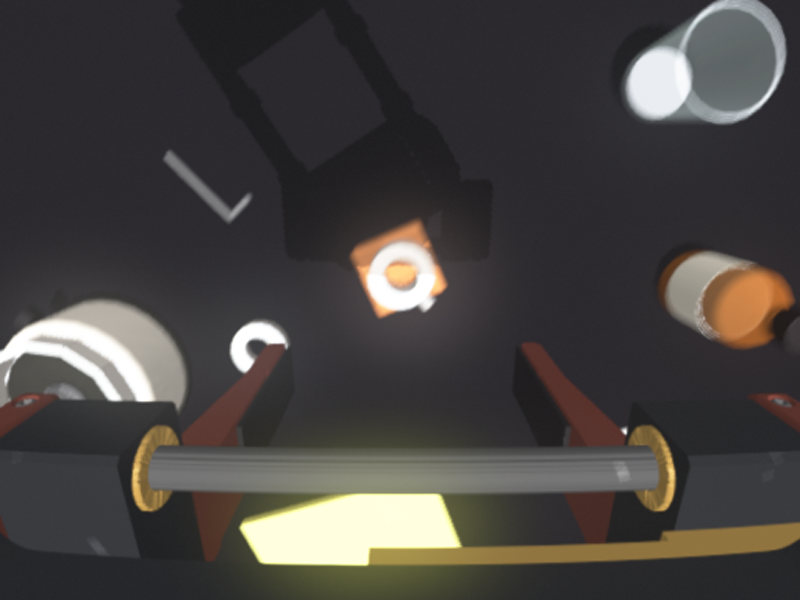

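The wrist view shows the collar at (400,275) with its screw at (427,303), and clear space around it. Next I'll move over the shaft.

Call:
drive_tool(motion=[-0.058,-0.149,-0.01,0,100,-0.058,-0.149,-0.01,0,100,-0.058,-0.149,-0.01,0,100,-0.058,-0.149,-0.01,0,100,-0.058,-0.149,-0.01,0,100,-0.058,-0.149,-0.01,0,100,0,0,0,0,100,0,0,0,0,100,0,0,0,0,100,0,0,0,0,100])

```text
time: 2.65
eef_pos: [0.5166, -0.1374, 0.2627]
tool_rot: [0.0, 0.165, 0.986, 0.0]
force: [0.3, 0.0, -0.7]
gripper_width: 0.0878
gripper_force: 0.0
```

Run:
```python
from h import *
state(); im=shot('wrist','w2')[0]
u,v=proj(load('w2'),[.5176,-.1452,.155]); print(u,v)
u0=max(0,int(u)-110);v0=max(0,int(v)-82);print(u0,v0)
cv2.imwrite('pics/w2b.png',cv2.resize(im[v0:v0+165,u0:u0+220,::-1],(800,600),interpolation=cv2.INTER_CUBIC))
```

```text
t 2.65 tcp [ 0.5166 -0.1374  0.2627] psi 71.03 w 0.08775 F [ 0.3  0.  -0.7] T [ 0.05  0.01 -0.01] q [-0.32 -0.08  1.37  0.    1.85 -1.56]
250.02491452270127 197.96000000736456
140 115
```

View pics/w2b.png

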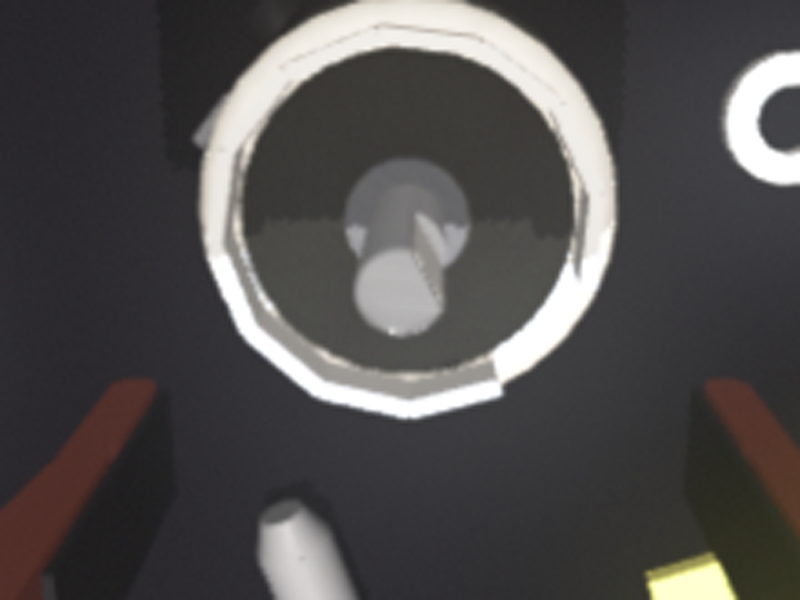

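The crop shows the shaft end at (400,290) in crop pixels, with its flat facing right and slightly up. The guard wall seems to be missing at the lower right, from (500,375) to (600,240). I'll fit the centre, the gap and the flat numerically with depth.

Run:
```python
from h import *
def cloud(z):
    d=z['d']; vv,uu=np.mgrid[:384,:512]
    p=cv2.undistortPoints(np.stack([uu,vv],-1).reshape(-1,1,2).astype(float),z['K'],z['dist'])[:,0]
    c=np.c_[p[:,0],-p[:,1],-np.ones(len(p))]*d.reshape(-1,1); P=z['pose']
    return (c@P[:3,:3].T+P[:3,3])[d.ravel()>0]
z=load('w2'); X=cloud(z)
X=X[np.hypot(X[:,0]-.517,X[:,1]+.145)<.085]
T=X[X[:,2]>.151]; print('shaft top',len(T),T.mean(0).round(4),T.min(0).round(4),T.max(0).round(4))
G=X[(X[:,2]>.086)&(X[:,2]<.095)]
A=np.c_[2*G[:,:2],np.ones(len(G))]; s=np.linalg.lstsq(A,(G[:,:2]**2).sum(1),rcond=None)[0]; c=s[:2]; print('guard c',c,np.sqrt(s[2]+c@c))
for n in ('w2','t0'):
  X=cloud(load(n)); r=np.hypot(*(X[:,:2]-c).T); a=np.degrees(np.arctan2(X[:,1]-c[1],X[:,0]-c[0]))
  m=(r>.050)&(r<.062); print(n,[(int(k),round(float(np.percentile(X[m&(abs(a-k)<4),2],80)),3)) for k in range(-176,180,8) if (m&(abs(a-k)<4)).sum()>2])
# pixels of shaft end: rough estimate from picture
f=lambda x,y:(140+x/800*220,115+y/600*165)
for q in [(398,290),(412,250),(440,305)]: print(atz(z,*f(*q),.155).round(4))
e=atz(z,*f(412,250),.155)-atz(z,*f(440,305),.155); print('flat normal',np.degrees(np.arctan2(-e[0],e[1]))%180)
```

```text
shaft top 53712 [ 0.4958 -0.1315  0.3362] [ 0.4597 -0.204   0.1511] [ 0.5435 -0.0604  0.3642]
guard c [ 0.5147897  -0.14501715] 0.057939062874125286
w2 [(-176, 0.091), (-168, 0.091), (-160, 0.091), (-152, 0.343), (-144, 0.345), (-136, 0.358), (-128, 0.346), (-120, 0.345), (-112, 0.091), (-104, 0.091), (-96, 0.091), (-88, 0.09), (-80, 0.091), (-72, 0.091), (-64, 0.091), (-56, 0.09), (-48, 0.091), (-40, 0.091), (-32, 0.09), (-24, 0.09), (-16, 0.091), (-8, 0.09), (0, 0.09), (8, 0.09), (16, 0.072), (24, 0.072), (32, 0.072), (40, 0.072), (48, 0.072), (56, 0.302), (64, 0.316), (72, 0.323), (80, 0.321), (88, 0.348), (96, 0.359), (104, 0.339), (112, 0.091), (120, 0.091), (128, 0.091), (136, 0.091), (144, 0.091), (152, 0.091), (160, 0.091), (168, 0.091), (176, 0.091)]
t0 [(-176, 0.088), (-168, 0.091), (-160, 0.09), (-152, 0.088), (-144, 0.088), (-136, 0.089), (-128, 0.091), (-120, 0.09), (-112, 0.089), (-104, 0.091), (-96, 0.089), (-88, 0.089), (-80, 0.088), (-72, 0.09), (-64, 0.088), (-56, 0.088), (-48, 0.084), (-40, 0.088), (-32, 0.088), (-24, 0.089), (-16, 0.08), (-8, 0.089), (0, 0.085), (8, 0.087), (16, 0.069), (24, 0.07), (32, 0.072), (40, 0.071), (48, 0.071), (56, 0.089), (64, 0.088), (72, 0.088), (80, 0.091), (88, 0.09), (96, 0.092), (104, 0.087), (112, 0.087), (120, 0.088), (128, 0.088), (136, 0.087), (144, 0.089), (152, 0.09), (160, 0.089), (168, 0.09), (176, 0.088)]
[ 0.5145 -0.1447  0.155 ]
[ 0.5059 -0.138   0.155 ]
[ 0.5217 -0.136   0.155 ]
flat normal 97.03470268599978
```

```bash
cat >> h.py <<'E'
def cloud(z):
    d=z['d']; vv,uu=np.mgrid[:384,:512]
    p=cv2.undistortPoints(np.stack([uu,vv],-1).reshape(-1,1,2).astype(float),z['K'],z['dist'])[:,0]
    c=np.c_[p[:,0],-p[:,1],-np.ones(len(p))]*d.reshape(-1,1); P=z['pose']
    return (c@P[:3,:3].T+P[:3,3])[d.ravel()>0]
E
python3 - <<'E'
from h import *
c=np.array([.5147,-.145])
X=cloud(load('w2')); X=X[X[:,2]<.17]; T=X[(X[:,2]>.152)&(np.hypot(*(X[:,:2]-c).T)<.02)]
print('top',len(T),T[:,:2].mean(0),T[:,2].mean(),cv2.minEnclosingCircle((T[:,:2]*1e4).astype(np.float32)))
for n in ('w2','t0'):
  X=cloud(load(n)); X=X[X[:,2]<.17]; r=np.hypot(*(X[:,:2]-c).T); a=np.degrees(np.arctan2(X[:,1]-c[1],X[:,0]-c[0])); m=(r>.0545)&(r<.0615)
  print(n,[(float(k),round(float(X[m&(abs(a-k)<.75),2].max()),3)) for k in np.arange(-4,74,1.5) if (m&(abs(a-k)<.75)).sum()>0])
go([.5147,-.145,.18],97)
E
```

```text
top 471 [ 0.51446143 -0.14574809] 0.15540086571551848 ((5148.74658203125, -1449.284912109375), 120.12339782714844)
w2 [(-4.0, 0.091), (-2.5, 0.092), (-1.0, 0.092), (0.5, 0.092), (2.0, 0.091), (3.5, 0.091), (5.0, 0.091), (6.5, 0.092), (8.0, 0.092), (9.5, 0.092), (11.0, 0.092), (12.5, 0.072), (14.0, 0.072), (15.5, 0.072), (17.0, 0.072), (18.5, 0.072), (20.0, 0.072), (21.5, 0.072), (23.0, 0.073), (24.5, 0.072), (26.0, 0.071), (27.5, 0.072), (29.0, 0.072), (30.5, 0.072), (32.0, 0.072), (33.5, 0.071), (35.0, 0.072), (36.5, 0.072), (38.0, 0.071), (39.5, 0.072), (41.0, 0.072), (42.5, 0.072), (44.0, 0.072), (45.5, 0.071), (47.0, 0.071), (48.5, 0.072), (50.0, 0.071), (51.5, 0.091), (53.0, 0.091), (54.5, 0.091), (56.0, 0.092), (57.5, 0.092), (59.0, 0.091), (60.5, 0.092), (62.0, 0.092), (63.5, 0.092), (65.0, 0.092), (66.5, 0.091), (68.0, 0.091), (69.5, 0.091), (71.0, 0.092), (72.5, 0.092)]
t0 [(-4.0, 0.091), (-2.5, 0.085), (-1.0, 0.071), (0.5, 0.09), (2.0, 0.074), (5.0, 0.092), (6.5, 0.087), (8.0, 0.072), (9.5, 0.086), (11.0, 0.066), (12.5, 0.072), (14.0, 0.068), (15.5, 0.067), (17.0, 0.067), (18.5, 0.065), (20.0, 0.067), (21.5, 0.07), (23.0, 0.069), (24.5, 0.07), (27.5, 0.072), (29.0, 0.075), (30.5, 0.07), (32.0, 0.075), (33.5, 0.069), (35.0, 0.069), (36.5, 0.072), (38.0, 0.07), (39.5, 0.071), (41.0, 0.071), (42.5, 0.072), (44.0, 0.069), (45.5, 0.069), (48.5, 0.072), (50.0, 0.068), (51.5, 0.07), (53.0, 0.089), (54.5, 0.091), (56.0, 0.085), (59.0, 0.091), (62.0, 0.093), (63.5, 0.09), (65.0, 0.088), (68.0, 0.093), (69.5, 0.091), (71.0, 0.084), (72.5, 0.069)]
t 2.7 tcp [ 0.5166 -0.1376  0.2627] psi 71.02 w 0.08761 F [-0.   1.5  0.8] T [-0.   -0.01  0.02] q [-0.32 -0.08  1.37  0.    1.85 -1.56]
shift [-0.0021 -0.0255  0.2758] spin -0.1443
```

Run:
```python
from h import *
z=load('w2'); im=cv2.imread('pics/w2.png')
d=z['d']; vv,uu=np.mgrid[:384,:512]
p=cv2.undistortPoints(np.stack([uu,vv],-1).reshape(-1,1,2).astype(float),z['K'],z['dist'])[:,0]
c=np.c_[p[:,0],-p[:,1],-np.ones(len(p))]*d.reshape(-1,1); P=z['pose']; H=(c@P[:3,:3].T+P[:3,3])[:,2].reshape(384,512)
u0,v0,w,h=190,115,130,120
hm=cv2.applyColorMap((np.clip((H-.055)/.045,0,1)*255).astype(np.uint8),cv2.COLORMAP_JET)
g=(255*(im/255.)**1.5).astype(np.uint8)
for i in(g,hm):
  for a in (11.8,31.3,50.8):
    q=proj(z,[.5149+.058*np.cos(np.radians(a)),-.145+.058*np.sin(np.radians(a)),.09]);cv2.circle(i,tuple(int(x) for x in q),0,(0,255,0),-1)
r=lambda i:cv2.resize(i[v0:v0+h,u0:u0+w],(400,369),interpolation=cv2.INTER_NEAREST)
cv2.imwrite('pics/gap.png',np.hstack([r(g),r(hm)]))
```

```text
(no output)
```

View pics/gap.png

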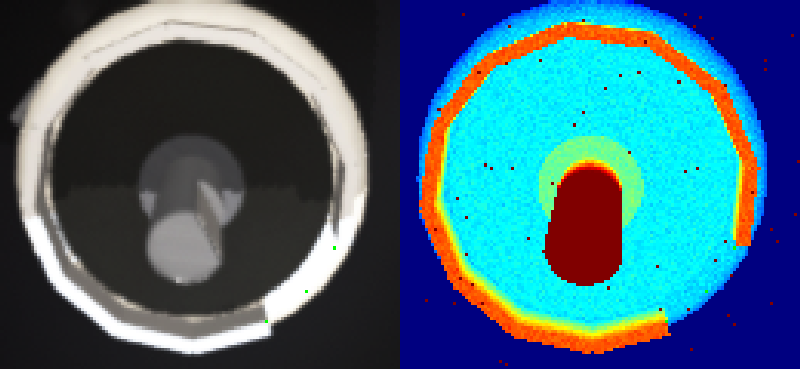

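The height map confirms the opening runs from 11.8° to 50.8°, so its centre is about 31.3° in world. The flat faces about 97°. I'll turn the hand to 97° and go down over the shaft.

Call:
drive_tool(motion=[-0.002,-0.0255,0,0,100,0,0,0,-0.048,100,0,0,0,-0.048,100,0,0,0,-0.048,100,0,0,0.1,0,100,0,0,0.1,0,100,0,0,0.1,0,60,0,0,0.1,0,45,0,0,0,0,45,0,0,0,0,45])

```text
time: 3.95
eef_pos: [0.5149, -0.1463, 0.144]
tool_rot: [0.001, -0.06, 0.998, -0.0]
force: [-0.5, 0.1, -0.2]
gripper_width: 0.0513
gripper_force: 0.0
```

Run:
```python
from h import *
go([.5148,-.145,.143],97)
im=shot('wrist','w3')[0]; print(proj(load('w3'),[.5148,-.145,.155]))
cv2.imwrite('pics/w3b.png',cv2.resize(im[120:384,80:432,::-1],(800,600),interpolation=cv2.INTER_CUBIC))
```

```text
t 3.95 tcp [ 0.5149 -0.1463  0.144 ] psi 96.84 w 0.0513 F [-0.5  0.1 -0.2] T [ 0.04  0.03 -0.04] q [-0.34 -0.08  1.58 -0.    1.64 -2.03]
shift [-0.0001  0.0042  0.0034] spin -0.0009
[260.43153208 262.94853154]
```

View pics/w3b.png

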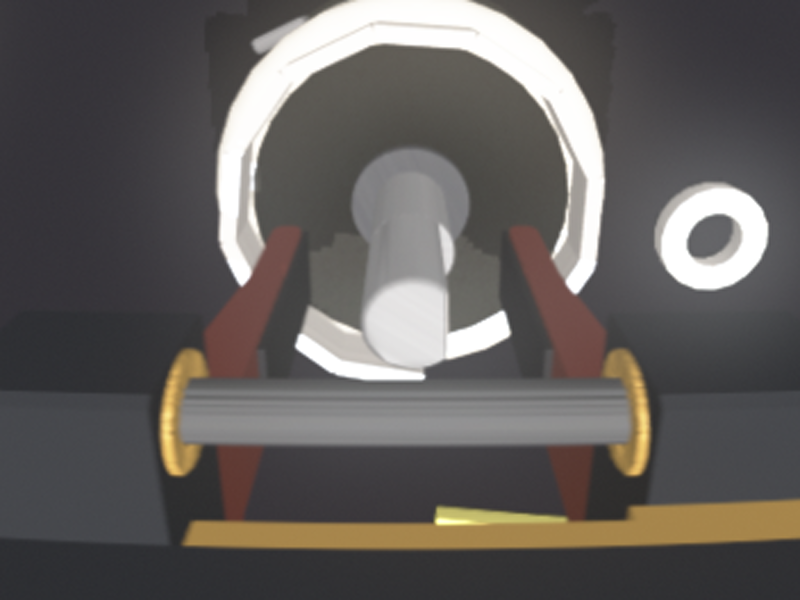

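The flat at (445,320) faces the right finger squarely and the shaft is between the fingers. Closing now.

Call:
drive_tool(motion=[0,0,0,0,20,0,0,0,0,10,0,0,0,0,0,0,0,0,0,0,0,0,0,0,0,0,0,0,0,0,0,0,0,0,0,0,0,0,0,0,0,0,0,0,0,0,0,0,0,0])

```text
time: 5.25
eef_pos: [0.5148, -0.1463, 0.1432]
tool_rot: [0.0, -0.06, 0.998, -0.0]
force: [0.3, -3.4, 4.8]
gripper_width: 0.0194
gripper_force: 30.0
```

```bash
python3 -c "
from h import *
go([.5148,-.145,.143],31.3)"
```

```text
t 5.25 tcp [ 0.5148 -0.1463  0.1432] psi 96.84 w 0.01942 F [ 0.3 -3.4  4.8] T [-0.49 -0.11 -0.05] q [-0.34 -0.08  1.58 -0.    1.64 -2.03]
shift [-0.0005  0.0043  0.0006] spin 0.3641
```

The opening reads 19.4 mm, so the fingers are square on the flat. I'll turn the shaft clockwise by 65.5°, towards the opening.

Call:
drive_tool(motion=[0.001,0,0,0.052,0,0.001,0,0,0.052,0,0.001,0,0,0.052,0,0.001,0,0,0.052,0,0.001,0,0,0.052,0,0.001,0,0,0.052,0,0.001,0,0,0.052,0,0,0,0,0,0,0,0,0,0,0,0,0,0,0,0])

```text
time: 6.5
eef_pos: [0.5129, -0.1455, 0.1432]
tool_rot: [0.001, 0.49, 0.872, -0.0]
force: [0.4, -3.4, 6.3]
gripper_width: 0.0193
gripper_force: 30.0
```

```bash
python3 -c "
from h import *
go([.5148,-.145,.25],31.3)"
```

```text
t 6.5 tcp [ 0.5129 -0.1455  0.1432] psi 31.32 w 0.01934 F [ 0.4 -3.4  6.3] T [-0.56  0.05 -0.05] q [-0.34 -0.09  1.59 -0.    1.64 -0.89]
shift [-0.0023  0.0063 -0.3561] spin 0.0001
```

Call:
drive_tool(motion=[0,0,0,0,60,0,0,0,0,60,0,0,0,0,60,0,0,0,0,60,0,0,-0.09,0,60,0,0,-0.09,0,60,0,0,-0.09,0,60,0,0,-0.09,0,100,0,0,0,0,100,0,0,0,0,100])

```text
time: 7.75
eef_pos: [0.5125, -0.1451, 0.2493]
tool_rot: [-0.001, 0.49, 0.872, -0.0]
force: [-0.4, -0.3, -0.3]
gripper_width: 0.0792
gripper_force: 0.0
```

Call:
drive_tool(motion=[0.139,0.0815,0,0,100,0.139,0.0815,0,0,100,0.139,0.0815,0,0,100,0.139,0.0815,0,0,100,0.139,0.0815,0,0,100,0.139,0.0815,0,0,100,0,0,0.02,-0.056,100,0,0,0.02,-0.056,100,0,0,0.02,-0.056,100,0,0,0.02,-0.056,100])

```text
time: 9.0
eef_pos: [0.5073, 0.1448, 0.2242]
tool_rot: [-0.001, 0.156, 0.988, -0.001]
force: [1.0, -0.7, -0.1]
gripper_width: 0.0877
gripper_force: 0.0
```

Call:
drive_tool(motion=[0,0,0.04,-0.056,100,0,0,0.04,-0.056,100,0,0,0.04,-0.056,100,0,0,0.04,-0.056,100,0,0,0,0,100,0,0,0,0,100,0,0,0,0,100,0,0,0,0,100,0,0,0,0,100,0,0,0,0,100])

```text
time: 10.25
eef_pos: [0.5079, 0.1448, 0.1787]
tool_rot: [0.0, -0.19, 0.982, 0.0]
force: [-0.2, 0.6, -0.6]
gripper_width: 0.088
gripper_force: 0.0
```

```bash
python3 - <<'E'
from h import *
state(); im=shot('wrist','w4')[0]; z=load('w4')
u,v=proj(z,[.508,.145,.054]); print(u,v); u0=int(u)-60;v0=int(v)-45;print(u0,v0)
cv2.imwrite('pics/w4b.png',cv2.resize(im[v0:v0+90,u0:u0+120,::-1],(800,600),interpolation=cv2.INTER_CUBIC))
X=cloud(z);T=X[(X[:,2]>.048)&(X[:,2]<.06)&(np.hypot(X[:,0]-.508,X[:,1]-.145)<.035)]
print(len(T),np.median(T[:,2]))
A=T[:,:2]; c=A.mean(0)
E
python3 - <<'E'
import sys; sys.path.insert(0,'.')
E
```

```text
t 10.25 tcp [0.5079 0.1448 0.1787] psi 111.96 w 0.08797 F [-0.2  0.6 -0.6] T [ 0.04 -0.    0.01] q [ 0.21 -0.11  1.54  0.    1.7  -1.74]
258.3106489274012 189.33310400505314
198 144
1487 0.05453563090918567
```

View pics/w4b.png

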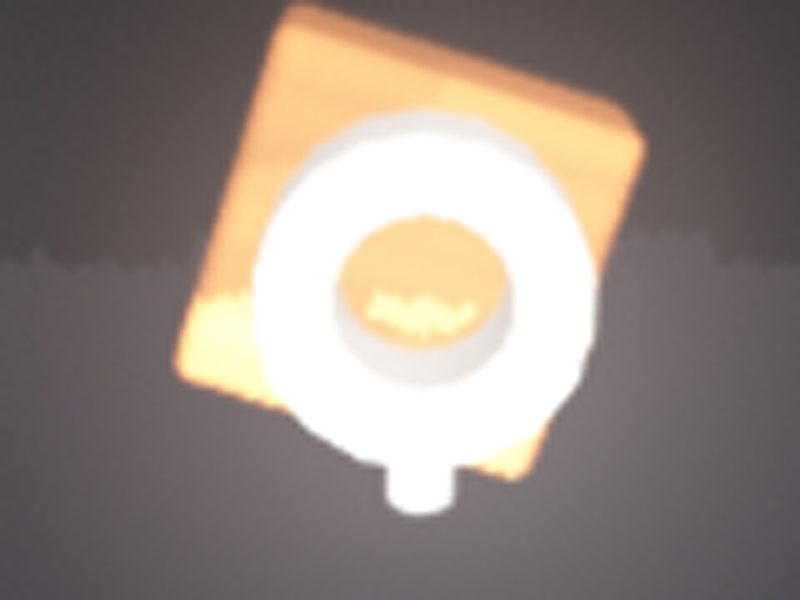

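The crop shows the ring centred at about (425,300), the bore clear and the screw pointing straight down the picture to (420,510), which is along tool −x. So the hand is nearly square to the screw already.

Run:
```python
from h import *
from scipy.optimize import least_squares
z=load('w4'); f=lambda x,y:(198+x/800*120,144+y/600*90)
X=cloud(z);T=X[(X[:,2]>.051)&(X[:,2]<.058)&(np.hypot(X[:,0]-.508,X[:,1]-.145)<.032)]
pts=(T[:,:2]*1e4).astype(np.float32); print(cv2.minEnclosingCircle(pts))
c=atz(z,*f(425,300),.0545)
a=[atz(z,*f(x,y),.0545)[:2] for x,y in [(425,130),(255,290),(598,290),(335,300),(513,300),(425,215),(425,386)]]
s=least_squares(lambda p:[np.hypot(*(q-p))-r for q,r in zip(a,[.025]*3+[.0135]*4)],c[:2]); print('c',s.x,s.fun.round(4))
e=atz(z,*f(421,505),.044); d=e[:2]-s.x; print(e,np.hypot(*d),np.degrees(np.arctan2(d[1],d[0])))
st=shot('top','t1')[2]
go([s.x[0],s.x[1],.057])
```

```text
((5072.42919921875, 1472.52099609375), 248.9490509033203)
c [0.506521   0.14800274] [ 0.0001 -0.0004 -0.0001 -0.0005 -0.0009 -0.0007 -0.0007]
[0.53986061 0.16104437 0.044     ] 0.035799637327085056 21.364214391060116
t 10.35 tcp [0.5079 0.1448 0.1787] psi 111.97 w 0.0876 F [-0.7  0.2 -0.3] T [ 0.02 -0.02 -0.02] q [ 0.21 -0.11  1.54  0.    1.7  -1.74]
shift [4.000e-04 1.170e-02 4.056e-01] spin 0
```

Call:
drive_tool(motion=[0.001,0.0105,0,0.003,100,0,0,0.08,0,100,0,0,0.08,0,100,0,0,0.08,0,100,0,0,0.08,0,100,0,0,0.06,0,100,0,0,0.025,0,100,0,0,0,0,100,0,0,0,0,80,0,0,0,0,70])

```text
time: 11.6
eef_pos: [0.507, 0.1477, 0.0581]
tool_rot: [0.001, -0.186, 0.983, 0.0]
force: [-1.0, 0.8, -0.1]
gripper_width: 0.0712
gripper_force: 0.0
```

Run:
```python
from h import *
state(); im,d,ci=shot('wrist','w5'); z=load('w5')
X=cloud(z);T=X[(X[:,2]>.051)&(X[:,2]<.058)&(np.hypot(X[:,0]-.507,X[:,1]-.1475)<.027)]
print(len(T),cv2.minEnclosingCircle((T[:,:2]*1e4).astype(np.float32)))
B=T[np.hypot(T[:,0]-.507,T[:,1]-.1475)<.027]; r=lambda c:(np.hypot(*(T[:,:2]-c).T))
go([.507,.1475,.057],111.4)
```

```text
t 11.6 tcp [0.507  0.1477 0.0581] psi 111.43 w 0.07124 F [-1.   0.8 -0.1] T [0.03 0.   0.04] q [ 0.22 -0.06  1.71 -0.    1.48 -1.73]
4041 ((5067.78955078125, 1473.2166748046875), 249.9425048828125)
t 11.65 tcp [0.5069 0.1477 0.058 ] psi 111.43 w 0.06725 F [ 0.3  1.2 -0. ] T [ 0.06 -0.01  0.03] q [ 0.22 -0.06  1.71  0.    1.48 -1.73]
shift [-0.0002 -0.0007  0.0033] spin 0.0002
```

Call:
drive_tool(motion=[0,-0.001,0.003,0,40,0,0,0,0,20,0,0,0,0,0,0,0,0,0,0,0,0,0,0,0,0,0,0,0,0,0,0,0,0,0,0,0,-0.06,0,0,0,0,-0.15,0,0,0,0,-0.15,0,0])

```text
time: 12.9
eef_pos: [0.5062, 0.1472, 0.1659]
tool_rot: [-0.0, -0.186, 0.983, -0.0]
force: [0.5, 0.5, -2.9]
gripper_width: 0.0501
gripper_force: 30.0
```

Call:
drive_tool(motion=[0,0,-0.15,0,0,0,0,-0.15,0,0,0,0,0,-0.018,0,0,0,0,-0.018,0,0,0,0,-0.019,0,0,0,0,0,0,0,0,0,0,0,0,0,0,0,0,0,0,0,0,0,0,0,0,0,0])

```text
time: 14.15
eef_pos: [0.5065, 0.1473, 0.2542]
tool_rot: [-0.0, -0.27, 0.963, -0.0]
force: [0.0, -0.6, -3.0]
gripper_width: 0.0503
gripper_force: 30.0
```

```bash
python3 -c "
from h import *
go([.5148,-.145,.255],121.3)"
```

```text
t 14.15 tcp [0.5065 0.1473 0.2542] psi 121.32 w 0.05033 F [ 0.  -0.6 -3. ] T [0.03 0.01 0.01] q [ 0.22 -0.1   1.41 -0.    1.84 -1.9 ]
shift [ 0.4829 -0.8466 -0.0026] spin 0.0001
```

The collar is held at 50.3 mm. Now I'll carry it over the shaft.

Call:
drive_tool(motion=[0.069,-0.121,0,0,0,0.069,-0.121,0,0,0,0.069,-0.121,0,0,0,0.069,-0.121,0,0,0,0.069,-0.121,0,0,0,0.069,-0.121,0,0,0,0.069,-0.1206,0,0,0,0,0,0,0,0,0,0,0,0,0,0,0,0,0,0])

```text
time: 15.4
eef_pos: [0.515, -0.144, 0.2544]
tool_rot: [0.0, -0.271, 0.963, 0.0]
force: [0.6, 1.0, -1.3]
gripper_width: 0.0504
gripper_force: 30.0
```

```bash
python3 -c "
from h import *
go([.5148,-.145,.193],121.3)"
```

```text
t 15.4 tcp [ 0.515  -0.144   0.2544] psi 121.41 w 0.05036 F [ 0.6  1.  -1.3] T [ 0.06  0.01 -0.  ] q [-0.34 -0.08  1.39  0.    1.84 -2.46]
shift [ 0.0023 -0.0027  0.2046] spin 0.0006
```

Call:
drive_tool(motion=[0.002,-0.0025,0,0,0,0,0,0.05,0,0,0,0,0.05,0,0,0,0,0.05,0,0,0,0,0.05,0,0,0,0,0,0,0,0,0,0,0,0,0,0,0,0,0,0,0,0,0,0,0,0,0,0,0])

```text
time: 16.65
eef_pos: [0.5148, -0.146, 0.1945]
tool_rot: [0.0, -0.27, 0.963, -0.0]
force: [0.3, 0.2, -1.6]
gripper_width: 0.0499
gripper_force: 30.0
```

Run:
```python
from h import *
s,M,ps=state(); im=shot('wrist','w6')[0]; z=load('w6'); t=s['eef_pos']
X=cloud(z); h=t[2]-.0025
T=X[(abs(X[:,2]-h)<.0035)&(np.hypot(*(X[:,:2]-t[:2]).T)<.027)]
print('collar',len(T),np.median(T[:,2]),cv2.minEnclosingCircle((T[:,:2]*1e4).astype(np.float32)))
print(np.percentile(X[np.hypot(*(X[:,:2]-t[:2]).T)<.03,2],[0,5,20,50,80]))
S=X[(abs(X[:,2]-.155)<.003)&(np.hypot(*(X[:,:2]-t[:2]).T)<.016)]; print('shaft',len(S),S.mean(0) if len(S) else '')
u,v=[int(q) for q in proj(z,[t[0],t[1],h])]; print(u,v)
u0,v0=u-60,min(v-45,384-90)
cv2.imwrite('pics/w6b.png',cv2.resize(im[v0:v0+90,u0:u0+120,::-1],(800,600),interpolation=cv2.INTER_CUBIC)); print(u0,v0)
go([.5148,-.145,.16],121.3)
```

```text
t 16.65 tcp [ 0.5148 -0.146   0.1945] psi 121.33 w 0.04989 F [ 0.3  0.2 -1.6] T [0.14 0.09 0.01] q [-0.34 -0.09  1.5  -0.    1.73 -2.46]
collar 4262 0.19263099464166836 ((5149.09521484375, -1459.6322021484375), 269.13128662109375)
[0.06949198 0.07244514 0.19044286 0.25114951 0.28344795]
shaft 153 [ 0.52001813 -0.14287228  0.15529584]
258 250
198 205
t 16.7 tcp [ 0.5148 -0.146   0.1945] psi 121.33 w 0.04975 F [ 0.8 -0.4 -2.2] T [ 0.03  0.06 -0.02] q [-0.34 -0.09  1.5   0.    1.73 -2.46]
shift [-0.0016  0.0028  0.1149] spin 0.0002
```

View pics/w6b.png

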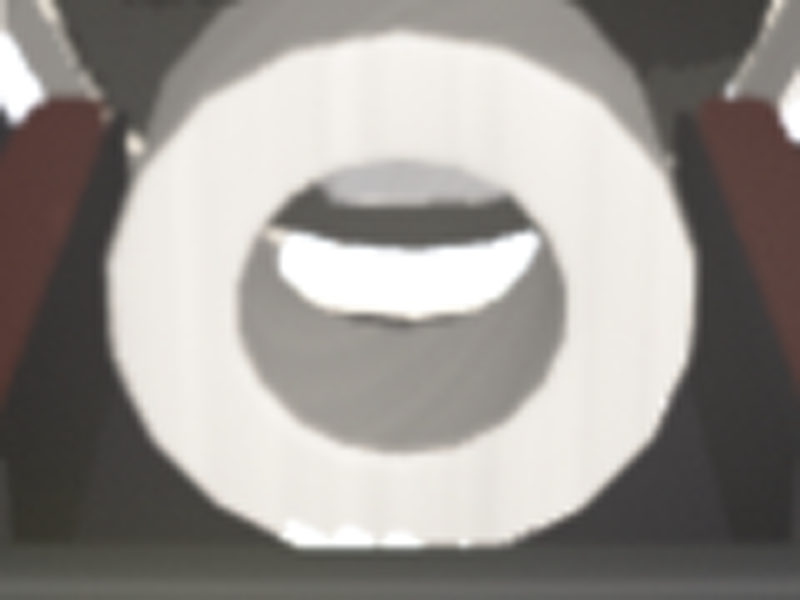

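The picture shows the collar held level. Through the bore, the shaft end's straight edge (the flat) runs level from about (325,198) to (508,204), facing the screw side. I'll check where that edge lies.

Run:
```python
from h import *
z=load('w6'); f=lambda x,y:(198+x/800*120,205+y/600*90)
a,b=[atz(z,*f(*p),.155) for p in [(325,199),(508,204)]]; e=b-a; n=np.degrees(np.arctan2(e[1],e[0])); m=(a+b)/2
print(a,b,np.linalg.norm(e),'edge dir',n,'mid',m,'axis est',m[:2]-.008*np.array([np.cos(np.radians(31.3)),np.sin(np.radians(31.3))]))
```

```text
[ 0.52573361 -0.1485591   0.155     ] [ 0.51639915 -0.13217387  0.155     ] 0.018857564990761463 edge dir 119.66961084557455 mid [ 0.52106638 -0.14036648  0.155     ] axis est [ 0.51423071 -0.14452264]
```

The flat's normal is about 30° and the axis about (0.5145, −0.1447). I'll trim the position and lower slowly.

Call:
drive_tool(motion=[-0.0015,0.0038,0,0,0,0,0,0,0,0,0,0,0.02,0,0,0,0,0.015,0,0,0,0,0.01,0,0,0,0,0.01,0,0,0,0,0.01,0,0,0,0,0.01,0,0,0,0,0,0,0,0,0,0,0,0])

```text
time: 17.95
eef_pos: [0.5146, -0.1447, 0.1719]
tool_rot: [0.0, -0.27, 0.963, -0.0]
force: [-0.0, -0.4, -1.4]
gripper_width: 0.0501
gripper_force: 30.0
```

```bash
python3 -c "
from h import *
go([.5146,-.1448,.149],121.3)"
```

```text
t 17.95 tcp [ 0.5146 -0.1447  0.1719] psi 121.33 w 0.05012 F [-0.  -0.4 -1.4] T [0.03 0.06 0.02] q [-0.34 -0.09  1.54 -0.    1.69 -2.46]
shift [ 0.0001 -0.0002  0.0762] spin 0.0002
```

No contact force and the collar is already over the shaft end. I'll lower to the middle of the flat.

Call:
drive_tool(motion=[0,0,0.015,0,0,0,0,0.015,0,0,0,0,0.015,0,0,0,0,0.015,0,0,0,0,0.014,0,0,0,0,0,0,0,0,0,0,0,0,0,0,0,0,0,0,0,0,0,0,0,0,0,0,0])

```text
time: 19.2
eef_pos: [0.5146, -0.1447, 0.1497]
tool_rot: [0.0, -0.27, 0.963, -0.0]
force: [0.2, -0.7, -2.6]
gripper_width: 0.05
gripper_force: 30.0
```

Run:
```python
from h import *
s,M,ps=state(); im=shot('wrist','w7')[0]; z=load('w7'); t=s['eef_pos']
X=cloud(z); r=np.hypot(*(X[:,:2]-t[:2]).T)
T=X[(r>.015)&(r<.024)&(abs(X[:,2]-t[2]+.002)<.006)]; print('collar top',np.median(T[:,2]))
S=X[(r<.009)&(abs(X[:,2]-.155)<.004)]; print('shaft',len(S),np.median(S[:,2]) if len(S) else '')
si=shot('side','s7')[0]
for p in [[.5148,-.145,.155]]: u,v=[int(q) for q in proj(load('s7'),p)]
a=cv2.resize(im[180:330,158:358,::-1],(400,300)); b=cv2.resize(si[v-35:v+40,u-50:u+50,::-1],(400,300),interpolation=cv2.INTER_CUBIC)
cv2.imwrite('pics/f.png',np.hstack([a,b]))
```

```text
t 19.2 tcp [ 0.5146 -0.1447  0.1497] psi 121.33 w 0.04998 F [ 0.2 -0.7 -2.6] T [0.02 0.01 0.01] q [-0.34 -0.08  1.57 -0.    1.65 -2.46]
collar top 0.14782160194850474
shaft 751 0.15554067835427085
```

View pics/f.png

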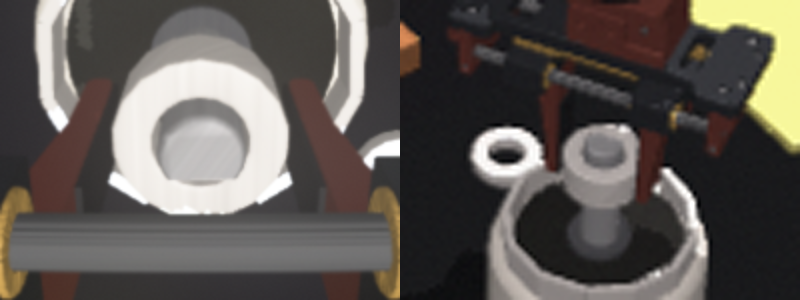

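The picture shows the collar round the shaft, with the shaft end standing about 8 mm above it at (203,145). The flat faces the screw side and the guard's opening. The screw is at z ≈ 0.1355, against the flat's middle at 0.1355, and there is no side force.

```bash
python3 -c "
from workcell import manip
print(manip.hand_in())"
```

```text
the job is handed in; nothing more can be done
None
```

I turned the shaft so its flat faces the guard's opening, slipped the collar over it with the screw pointing out over the middle of the flat, and handed the job in at about 19 s with the gripper still holding the collar for you to tighten the screw; I got no verdict back.

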